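Find the hidden release notch of a rib-drilling jig and hold its key in

TASK

Run a shut fingertip lightly along the top of the drilling jig's black edge strip, pressing it down a little, to feel where the hidden notch is; then press the release key inside the notch straight down, fully home, and finish while still holding it down with the fingertip. Press gently, do not grasp or lift anything, and leave the spacers, the tools and everything else on the bench where they stand.

Things in the scene. Friction and masses are not known exactly. Their poses are not given: they have to be found in the camera images.
- jig: fixed rib-drilling jig: aluminium base plate 150 (x) x 480 (y) x 20 thick on the bench; origin at the centre of its underside, x to the rear, y along its length (left seen from the robot at yaw 0), z up. Blue end housings (50 wide, 66 high) cover x -50 to 0 beyond y = +-110. On the rear half lies a green rib with a row of nine copper pins at x = +36, tips 60 above the bench
- strip_mid (a point): middle of the open length of the straight black edge strip, on the centre line of its unpressed top: jig x = -25, y = 0, 60 above the bench; axes as the jig's. The strip is 24 wide in x and runs along y; 220 of it is open (y -110 to +110), the rest hides in the housings. Channel cheeks beside it are only 36 high
- strip_left (a point): the same at the left end of the open strip (jig y = +110), where it enters the housing. Somewhere along the strip is ONE notch, at a different place each time (its centre lies within 60 of the strip's middle): 44 long in y, cut right across the strip's width, with upright sides
- strip_right (a point): the same at the right end of the open strip (jig y = -110), where it enters the housing
- edge_strip (a joint): how far the strip is pressed straight down, m: 0 unpressed to 0.007. Sprung, one piece, stays level: starts to sink at about 2 N, then 0.7 N per mm, about 7 N at the bottom. It springs back to 0 when a fingertip pressing it comes wholly over the notch, which is how the notch is felt
- release_key (a joint): how far the black release key is pressed straight down, m: 0 as found, 0.008 fully home at its stop. It fills the notch's floor (41 long x 22), its unpressed top 46 above the bench, 14 below the strip's top. Springs back when let go: about 2 N to start, 6 N fully home
- spacer_a: loose brass spacer, upright cylinder 22 diameter x 30 high, standing on the jig's base plate near its front-right; origin at centre of underside, z up
- spacer_b: loose brass spacer, upright cylinder 22 diameter x 30 high, standing on the jig's base plate near its front-left; origin at centre of underside, z up
- tumbler: loose open steel tumbler, 76 diameter x 130 high, upright; origin at centre of underside, z up
- torch: loose black torch standing on its head, 52 diameter at the foot, 200 high; origin at centre of underside, z up
- drill: loose lime-green and black cordless drill standing on its battery, about 75 x 230 x 195 high; origin at centre of underside of the battery, z up, chuck towards its -y
- pliers: loose pliers with red handles lying flat, about 145 x 70 x 16; origin on the bench under the pivot
- screwdriver: loose screwdriver lying flat, about 200 long; origin on the bench under its middle

How it is judged (in metres and radians):
On the way:
1. a fingertip presses the edge strip down a little (at least 1 mm) while the key is not yet pressed (value of joint edge_strip above 0.001 m and contact force between the fingers and edge_strip above 0.5 N and value of joint release_key below 0.0015 m), for 0.2 s.
At the end, for the whole second after the job is handed in: The release key is held at least 6.2 mm down (of 8) by the fingers, with more than 1 N on it, and the edge strip is let up (less than 3 mm down) (value of joint release_key above 0.0062 m and contact force between the fingers and release_key above 1 N and value of joint edge_strip below 0.003 m); the arm keeps its last pose, push and grip.
It fails at once if the strip or the key is pressed with more than 25 N (contact force between any of the arm, the fingers and edge_strip above 25 N or contact force between the fingers and release_key above 25 N).
It fails at once if a bystander is moved more than 25 mm or lifted (distance of any of spacer_a, spacer_b, tumbler, torch, drill, pliers, screwdriver from where it was at the start of the episode above 0.025 m).
It fails at once if a standing bystander is tipped more than 0.4 rad (angle between any of tumbler, torch, drill, spacer_a, spacer_b's own z axis and vertical above 0.4 rad).
It also fails if it takes over 45 s, if anything falls off the work surface, if the arm or the gripper's body presses on something with over 40 N, if the wrist force passes 120 N, or if a joint passes its speed limit or range.

ROBOT

A 6-joint arm with a two-finger parallel gripper is mounted at the origin on the work surface. World frame = base frame: x ahead of the robot, y to its left, z up, the work surface at z = 0. Lengths are in m, angles in degrees, forces in N, time in s.
With the tool pointing down it reaches from about 0.4 to 0.925 m from the base axis. Payload 3.4 kg.
Tool frame: the origin (TCP) lies midway between the tips of the shut fingers; the grasp point (between the pads) lies 19 mm behind it; z points along the fingers, y is the line along which they close (so a half turn about z gives the same grasp; the last joint's range is limited). The gripper opens to 85 mm and grips with 20 to 120 N. Pads are 22 mm wide; open, the fingers measure 114 mm over their backs; the gripper's body (76 mm by 85 mm) begins 54 mm behind the grasp point. The pads swing forward as they close: fully open they stand 13 mm farther back than shut.
Start: joints at [-76.347, 17.578, 86.31, -0, 76.112, -4.211], TCP at [0.176, -0.547, 0.231] pointing down, gripper open.
Joint ranges: [-179.03, 179.03], [-60, 130.46], [8.19, 133.38], [-81.62, 261.62], [5.75, 156.47], [-153.77, 153.77]. Speed limits (degrees/s): [147.25, 147.25, 180, 180, 180, 180].

INTERFACE

Orientations are given as a 3x3 rotation matrix whose columns are the frame's x, y, z axes.
In Python, from cell import arm gives the robot as it stands.
- The arm moves only by the tool step_arm, never from a script. Its argument "motion" is a list of rows, each a list of 3 entries, a list of its own where there are three numbers: the finger opening in mm, from 0 to 85.4, then the shift along the tool's x, y, z in mm, then the turn, a rotation vector about the tool's x, y, z in degrees. In form: [[claw, [tx, ty, tz], [ax, ay, az]], ...]. A call has 1 to 5 rows; each row is the pose to reach, as a shift and turn from the pose commanded when the call began, along the tool's axes at that moment; what a row does not reach only later rows make up. A row lasts 1/8 s, in which the tool goes at most 62.5 mm and 10.7 degrees, less where a joint would pass 70% of its speed; a pose out of reach is approached as far as the arm can. A call with a gripper value outside its range is refused whole. The fingers move at their own pace and stop on an object; the grip force is fixed at half the most. Time passes only in rows, so rows that repeat a pose let the fingers close. It gives the time, the measured TCP pose, the force, the opening and the grip force at its end, in the units of the state.
- arm.get_state(): the state, without advancing time (a new reading comes with each control period).
- arm.snapshot(name): name is "side" or "top" or "wrist"; returns a dict with "image" (420x560x3 uint8, blue, green, red), "vertical_fov" (degrees; the focal length in pixels is half the picture's height over the tangent of half this angle, whatever the lens; pixels are square), "cx", "cy" (the principal point, pixels), "R" (3x3) and "t" (3): a world point X has camera coordinates R X + t. Camera axes: x right, y down, z forward; pixel columns grow to the right and rows downward; lengths in m; the calibration is good to about 2 mm. A picture is of the moment at which its call begins. There is no depth.
- arm.sign_off(): hands the job in; it is judged then, once.
The state is a dict: "clock": time; "q": joint angles; "dq": joint speeds; "joint_torque": joint torques, N m; "tool_pos": TCP position; "tool_rot": TCP orientation; "contact_force": force on the tool from outside, world axes, zero at the start; "ft_torque": the same for the moment, N m; "finger_gap": finger opening in m; "gripper_force": force on a finger pad.
Only numpy, scipy, OpenCV 4.12 (cv2) and the standard library are available. Lean on these libraries where they do the work, as an engineer would, in place of code of your own. Each camera call takes 0.05 s, during which the arm holds its last target. There are 200 camera calls.

## Working session

There is one attempt and no reset: what is moved stays moved. The work goes in short steps, Python scripts to look and compute and a tool call to move; the robot and the scene stay as the last step left them, time stands still between calls to the robot, and variables do not carry over. Pictures are saved under pics/ and viewed, at most 10 in all, crops included, and the job is handed in when it is done.

Besides the shell and the picture viewer there is one more tool, called after ">>>" in YAML: its name, and indented under it one key for each argument. step_arm: Moves the arm, as the interface text tells. Its arguments: {"type":"object","properties":{"motion":{"type":"array"}},"required":["motion"]}

```bash
mkdir -p pics
python3 - <<'E'
from cell import arm
import cv2,numpy as np,pickle
d={n:arm.snapshot(n) for n in("side","top")}
pickle.dump(d,open("s0.pkl","wb"))
for n in d: cv2.imwrite(f"pics/{n}0.png",d[n]["image"])
s=arm.get_state();print(s["clock"],s["tool_rot"],s["contact_force"])
E
```

```text
0.1 [[ 9.51778602e-01  3.06785445e-01 -4.28752364e-04]
 [ 3.06785711e-01 -9.51776919e-01  1.79552791e-03]
 [ 1.42765224e-04 -1.84048014e-03 -9.99998296e-01]] [ 0.4084976  -0.28091327 -0.06201215]
```

View pics/top0.png

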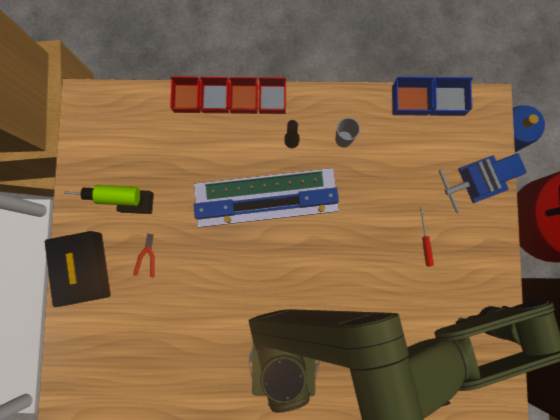

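View pics/side0.png

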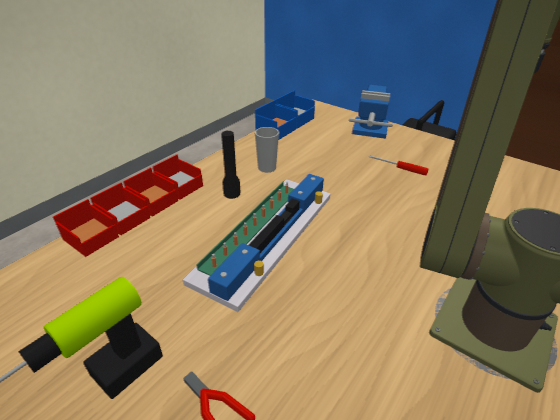

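Top view: the jig spans about px (194–338, 170–226), with the black strip from about (233,208) to (300,198). In the side view the strip runs from about (255,248) to (298,205). I'll segment the jig's colours next.

```bash
cat > h.py <<'E'
import numpy as np
def ray(s,uv,z):
    f=s["image"].shape[0]/2/np.tan(np.radians(s["vertical_fov"])/2)
    R=np.array(s["R"]);t=np.array(s["t"]).ravel();c=-R.T@t
    d=R.T@np.array([(uv[0]-s["cx"])/f,(uv[1]-s["cy"])/f,1]);return c+d*(z-c[2])/d[2]
def proj(s,X):
    f=s["image"].shape[0]/2/np.tan(np.radians(s["vertical_fov"])/2)
    p=np.array(s["R"])@np.array(X)+np.array(s["t"]).ravel();return np.array([s["cx"]+f*p[0]/p[2],s["cy"]+f*p[1]/p[2]])
E
python3 - <<'E'
import pickle,cv2,numpy as np
from h import *
d=pickle.load(open("s0.pkl","rb"));s=d["top"];im=s["image"]
for uv in [(197,226),(339,208),(333,170),(194,184)]: print("plate",ray(s,uv,.02).round(4))
for uv in [(233,208),(300,198)]: print("strip",ray(s,uv,.06).round(4))
a=im[160:235,185:350]; cv2.imwrite("pics/c.png",cv2.resize(a,None,fx=4.8,fy=4.8,interpolation=cv2.INTER_CUBIC))
E
```

```text
plate [0.4446 0.2978 0.02  ]
plate [ 0.5108 -0.1823  0.02  ]
plate [ 0.642  -0.1622  0.02  ]
plate [0.5884 0.313  0.02  ]
strip [0.5023 0.1734 0.06  ]
strip [ 0.538  -0.0485  0.06  ]
```

View pics/c.png

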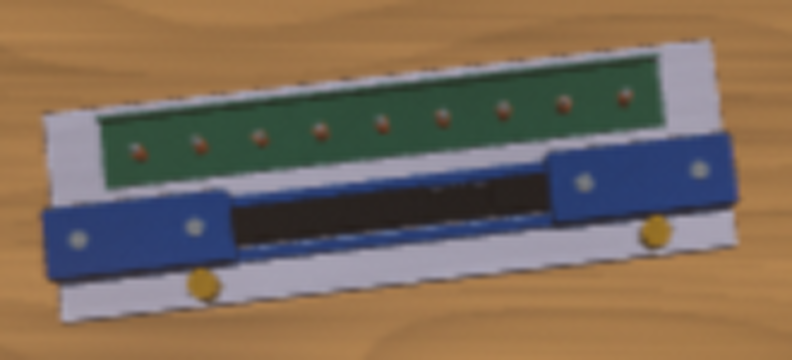

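The crop shows the strip centre line from (234,226) to (549,191), the housings at both ends, the spacers in front at (203,285) and (656,232), and a faint mark on the strip near (430–490,190).

Run:
```python
import pickle,numpy as np
from h import *
d=pickle.load(open("s0.pkl","rb"));s=d["top"]
U=lambda u,v,z:ray(s,((u+.5)/4.8-.5+185,(v+.5)/4.8-.5+160),z)
pl=[U(*p,.02) for p in [(62,322),(736,243),(711,40),(45,114)]]
# fit jig pose: points jig xy -> world
J=[(-.075,.24),(-.075,-.24),(.075,-.24),(.075,.24),(-.025,.11),(-.025,-.11)]
W=pl+[U(234,226,.062),U(549,191,.062)]
J=np.array(J);W=np.array(W)[:,:2]
A=J-J.mean(0);B=W-W.mean(0);H=A.T@B
th=np.arctan2(H[0,1]-H[1,0],H[0,0]+H[1,1]);R=np.array([[np.cos(th),-np.sin(th)],[np.sin(th),np.cos(th)]])
o=W.mean(0)-R@J.mean(0);print("yaw",np.degrees(th),"o",o,"res mm",((J@R.T+o-W)*1e3).round(1).tolist())
for y in(.11,.09,.06,0,-.02,-.06,-.11):
  w=o+R@[-.025,y];print(y,w.round(4),"top px",proj(s,[*w,.06]).round(1),"side",proj(d["side"],[*w,.06]).round(1))
for u in (430,460,490): w=U(u,190,.06);print("mark",R.T@(w[:2]-o))
im=d["side"]["image"][170:300,180:340]
import cv2;cv2.imwrite("pics/sc.png",cv2.resize(im,None,fx=4.6,fy=4.6,interpolation=cv2.INTER_CUBIC))
```

```text
yaw 7.117099980059684 o [0.5456947  0.06703596] res mm [[-0.7, -0.1], [-2.1, -1.7], [0.7, -0.5], [-0.2, 1.4], [0.9, 1.0], [1.5, -0.1]]
0.11 [0.5073 0.1731] top px [233.1 206.5] side [251.6 247.6]
0.09 [0.5097 0.1532] top px [239.1 205.8] side [256.3 242.5]
0.06 [0.5135 0.1235] top px [248.1 204.8] side [263.1 235.2]
0 [0.5209 0.0639] top px [266.1 202.8] side [275.7 221.6]
-0.02 [0.5234 0.0441] top px [272.1 202.1] side [279.7 217.3]
-0.06 [0.5283 0.0044] top px [284.  200.7] side [287.3 209. ]
-0.11 [ 0.5345 -0.0452] top px [299. 199.] side [296.2 199.4]
mark [-0.01614657 -0.0280307 ]
mark [-0.01850959 -0.04866857]
mark [-0.02087273 -0.06930755]
```

View pics/sc.png

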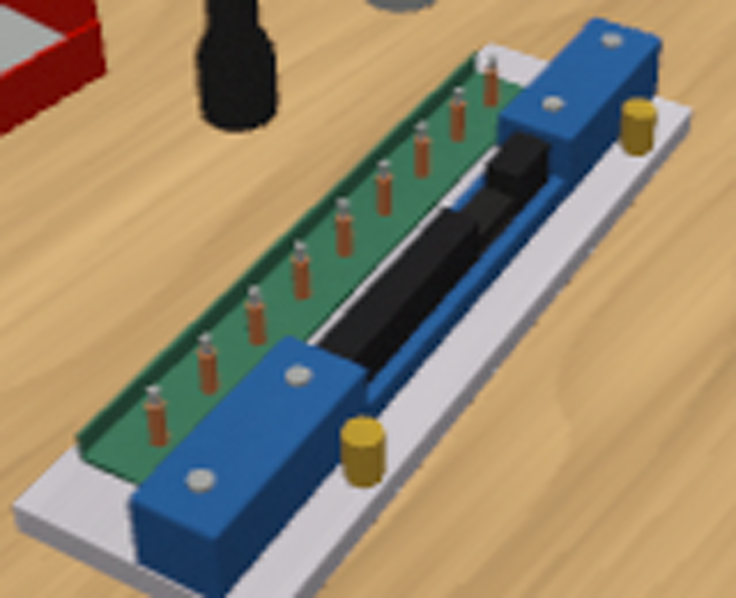

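The side crop shows the notch clearly on the right part of the strip, from about (462,217) to (505,160), so it sits near jig y ≈ -0.047. I'll confirm that by feel. The fingers will be shut, with tool x along the strip.

>>> step_arm:
  motion:
    - [0, [43, -41, 0], [0, 0, -10]]
    - [0, [86, -82, 0], [0, 0, -20]]
    - [0, [130, -124, 0], [0, 0, -30]]
    - [0, [173, -165, 0], [0, 0, -40]]
    - [0, [217, -207, 0], [0, 0, -50]]

```text
clock: 0.72
tool_pos: [0.3199, -0.2819, 0.2311]
tool_rot: [[0.372, 0.928, 0.0], [0.928, -0.372, 0.0], [0.0, 0.0, -1.0]]
contact_force: [0.0, -0.8, 0.4]
finger_gap: 0.0003
gripper_force: 0.0
```

```bash
cat > rel.py <<'E'
import sys,numpy as np
from scipy.spatial.transform import Rotation as Ro
from cell import arm
# args: jig y, z : shift in tool mm, turn deg from measured pose
y,z=float(sys.argv[1]),float(sys.argv[2]);th=np.radians(7.117)
c,s=np.cos(th),np.sin(th)
w=np.array([.5457-.025*c-y*s,.0670-.025*s+y*c,z])
T=np.column_stack([[-s,c,0],[c,s,0],[0,0,-1]])
st=arm.get_state();R=np.array(st["tool_rot"]);p=np.array(st["tool_pos"])
print("t",st["clock"],"pos",p.round(4),"F",np.round(st["contact_force"],2),"gap",st["finger_gap"])
print("shift",(R.T@(w-p)*1e3).round(1),"turn",np.degrees(Ro.from_matrix(R.T@T).as_rotvec()).round(2))
d=p[:2]-[.5457,.0670];print("jig xy mm",np.round([1e3*(c*d[0]+s*d[1]),1e3*(-s*d[0]+c*d[1])],1))
E
python3 rel.py .02 .15
```

```text
t 0.725 pos [ 0.3199 -0.2819  0.2311] F [ 0.01 -0.79  0.35] gap 0.00027831645325198295
shift [413.2  48.2  81.2] turn [ 0.000e+00 -2.000e-02 -2.897e+01]
jig xy mm [-267.3 -318.2]
```

>>> step_arm:
  motion:
    - [0, [58, 7, 0], [0, 0, -7]]
    - [0, [116, 14, 0], [0, 0, -14]]
    - [0, [174, 20, 0], [0, 0, -21]]
    - [0, [232, 27, 0], [0, 0, -29]]
    - [0, [290, 34, 0], [0, 0, -29]]

```text
clock: 1.35
tool_pos: [0.4606, -0.026, 0.2312]
tool_rot: [[-0.121, 0.993, -0.0], [0.993, 0.121, -0.0], [-0.0, -0.0, -1.0]]
contact_force: [0.9, -1.0, -0.3]
finger_gap: -0.0
gripper_force: 0.0
```

```bash
python3 rel.py .02 .10
```

```text
t 1.35 pos [ 0.4606 -0.026   0.2312] F [ 0.87 -1.01 -0.32] gap -4.619359803227243e-05
shift [102.   70.7 131.2] turn [-0.01  0.01 -0.17]
jig xy mm [-96.  -81.8]
```

>>> step_arm:
  motion:
    - [0, [50, 35, 0], [0, 0, 0]]
    - [0, [102, 71, 0], [0, 0, 0]]
    - [0, [102, 71, 60], [0, 0, 0]]
    - [0, [102, 71, 116], [0, 0, 0]]
    - [0, [102, 71, 131], [0, 0, 0]]

```text
clock: 1.98
tool_pos: [0.515, 0.0819, 0.0968]
tool_rot: [[-0.12, 0.993, -0.008], [0.993, 0.12, -0.001], [0.0, -0.008, -1.0]]
contact_force: [-0.8, -0.2, 1.1]
finger_gap: 0.0003
gripper_force: 0.0
```

```bash
python3 rel.py .02 .06
python3 - <<'E'
from cell import arm
import cv2
from h import *
a=arm.snapshot("wrist")["image"];s=arm.snapshot("side")
b=cv2.resize(s["image"][110:290,180:360],(420,420),interpolation=cv2.INTER_CUBIC)
import numpy as np
a=cv2.resize(a,(374,280));b=cv2.resize(b,(420,420))
c=np.zeros((420,794,3),np.uint8);c[:280,:374]=a;c[:,374:]=b;cv2.imwrite("pics/w1.png",c)
E
```

```text
t 1.975 pos [0.515  0.0819 0.0968] F [-0.78 -0.19  1.11] gap 0.00031694411323993733
shift [ 1.4  3.9 36.8] turn [-0.48 -0.02 -0.21]
jig xy mm [-28.6  18.6]
```

View pics/w1.png

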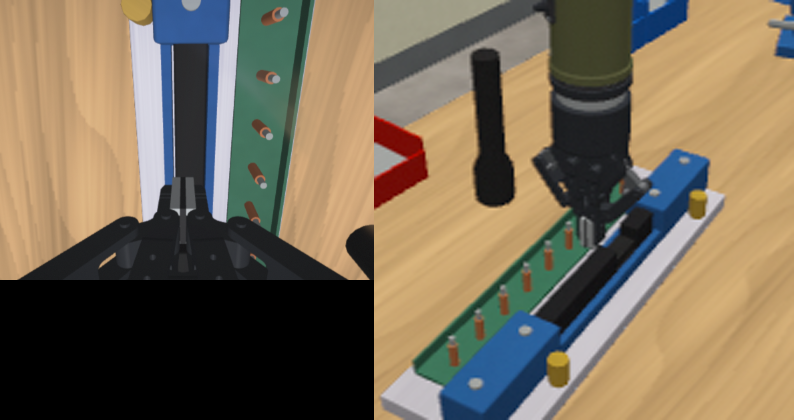

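The wrist view shows the shut tips over the strip, whose edges are at columns ≈175 and 207 at row 150 (reduced scale). I'll check the lateral position.

```bash
python3 rel.py .02 .07
python3 - <<'E'
from cell import arm
from h import *
import numpy as np
s=arm.snapshot("wrist");g=s["image"].mean(2);k=560/374
im=s["image"].astype(int)
th=np.radians(7.117);R=np.array([[np.cos(th),-np.sin(th)],[np.sin(th),np.cos(th)]])
for r in (110,150,190,220):
  row=im[r];dark=np.where((row.max(1)<60))[0];dark=dark[(dark>230)&(dark<340)]
  if len(dark)<3: continue
  for u in (dark.min()-.5,dark.max()+.5):
    w=ray(s,(u,r),.06);print(r,u,(R.T@(w[:2]-[.5457,.0670])*1e3).round(1))
st=arm.get_state();print("tip px",proj(s,st["tool_pos"]))
E
```

```text
t 2.075 pos [0.5173 0.0817 0.0989] F [-0.04 -0.07  0.05] gap -0.00040292676191409606
shift [ 1.9  1.5 28.9] turn [-0.23 -0.01 -0.26]
jig xy mm [-26.4  18.1]
110 255.5 [-35.3  88.8]
110 304.5 [-11.7  88.7]
150 256.5 [-35.2  69.5]
150 303.5 [-11.8  69.4]
190 257.5 [-35.1  48.8]
190 303.5 [-11.4  48.7]
220 258.5 [-34.9  32.1]
220 302.5 [-11.5  32.1]
tip px [278.06716203 283.29549148]
```

>>> step_arm:
  motion:
    - [0, [0, 1, 15], [0, 0, 0]]
    - [0, [0, 1, 30], [0, 0, 0]]
    - [0, [0, 1, 37], [0, 0, 0]]
    - [0, [0, 1, 39], [0, 0, 0]]
    - [0, [0, 1, 39], [0, 0, 0]]

```text
clock: 2.75
tool_pos: [0.5195, 0.082, 0.0613]
tool_rot: [[-0.119, 0.993, -0.0], [0.993, 0.119, 0.0], [0.0, -0.0, -1.0]]
contact_force: [-0.3, 0.9, -0.1]
finger_gap: 0.0002
gripper_force: 0.0
```

```bash
python3 rel.py -.046 .0575
```

```text
t 2.75 pos [0.5195 0.082  0.0613] F [-0.28  0.91 -0.14] gap 0.00022653608465736302
shift [-64.1  -0.6   3.8] turn [-0.01 -0.   -0.25]
jig xy mm [-24.1  18.1]
```

>>> step_arm:
  motion:
    - [0, [0, 0, 1.5], [0, 0, 0]]
    - [0, [0, 0, 3], [0, 0, 0]]
    - [0, [0, 0, 4.5], [0, 0, 0]]
    - [0, [0, 0, 4.5], [0, 0, 0]]
    - [0, [0, 0, 4.5], [0, 0, 0]]

```text
clock: 3.38
tool_pos: [0.5199, 0.082, 0.0571]
tool_rot: [[-0.12, 0.993, 0.001], [0.993, 0.12, 0.0], [-0.0, 0.001, -1.0]]
contact_force: [1.3, -0.3, 4.0]
finger_gap: 0.0002
gripper_force: 2.0
```

>>> step_arm:
  motion:
    - [0, [-7, 0, 0], [0, 0, 0]]
    - [0, [-14, 0, 0], [0, 0, 0]]
    - [0, [-21, 0, 0], [0, 0, 0]]
    - [0, [-28, 0, 0], [0, 0, 0]]
    - [0, [-34, 0, 0], [0, 0, 0]]

```text
clock: 4.0
tool_pos: [0.5235, 0.0477, 0.0568]
tool_rot: [[-0.119, 0.993, -0.0], [0.993, 0.119, 0.0], [0.0, -0.0, -1.0]]
contact_force: [-0.1, 3.1, 3.6]
finger_gap: 0.0001
gripper_force: 2.2
```

>>> step_arm:
  motion:
    - [0, [-2, 0, 0], [0, 0, 0]]
    - [0, [-4, 0, 0], [0, 0, 0]]
    - [0, [-6, 0, 0], [0, 0, 0]]
    - [0, [-8, 0, 0], [0, 0, 0]]

```text
clock: 4.5
tool_pos: [0.5244, 0.0403, 0.0568]
tool_rot: [[-0.12, 0.993, -0.0], [0.993, 0.12, 0.0], [0.0, -0.0, -1.0]]
contact_force: [0.1, 3.9, 4.1]
finger_gap: -0.0003
gripper_force: 2.2
```

>>> step_arm:
  motion:
    - [0, [-2, 0, 0], [0, 0, 0]]
    - [0, [-4, 0, 0], [0, 0, 0]]
    - [0, [-4, 0, 0], [0, 0, 0]]

```text
clock: 4.88
tool_pos: [0.525, 0.0361, 0.0568]
tool_rot: [[-0.119, 0.993, -0.0], [0.993, 0.119, -0.0], [-0.0, -0.0, -1.0]]
contact_force: [-0.8, 2.7, 4.2]
finger_gap: -0.0002
gripper_force: 2.1
```

```bash
python3 rel.py -.046 .0575
```

```text
t 4.875 pos [0.525  0.0361 0.0568] F [-0.83  2.74  4.15] gap -0.00016023308584739652
shift [-17.9  -0.5  -0.7] turn [-0.01  0.02 -0.25]
jig xy mm [-24.4 -28.1]
```

>>> step_arm:
  motion:
    - [0, [-2, 0, 0], [0, 0, 0]]
    - [0, [-3, 0, 0], [0, 0, 0]]
    - [0, [-3, 0, 0], [0, 0, 0]]

```text
clock: 5.25
tool_pos: [0.5253, 0.0332, 0.0568]
tool_rot: [[-0.119, 0.993, -0.0], [0.993, 0.119, -0.0], [-0.0, -0.0, -1.0]]
contact_force: [0.3, 2.2, 3.8]
finger_gap: -0.0
gripper_force: 2.1
```

>>> step_arm:
  motion:
    - [0, [-2, 0, 0], [0, 0, 0]]
    - [0, [-3, 0, 0], [0, 0, 0]]
    - [0, [-3, 0, 0], [0, 0, 0]]

```text
clock: 5.62
tool_pos: [0.5257, 0.0302, 0.0568]
tool_rot: [[-0.119, 0.993, 0.0], [0.993, 0.119, -0.0], [-0.0, 0.0, -1.0]]
contact_force: [-0.8, 2.5, 4.7]
finger_gap: 0.0003
gripper_force: 2.1
```

>>> step_arm:
  motion:
    - [0, [-2, 0, 0], [0, 0, 0]]
    - [0, [-3, 0, 0], [0, 0, 0]]
    - [0, [-3, 0, 0], [0, 0, 0]]

```text
clock: 6.0
tool_pos: [0.5259, 0.0266, 0.0565]
tool_rot: [[-0.12, 0.993, -0.0], [0.993, 0.12, -0.001], [-0.001, -0.001, -1.0]]
contact_force: [0.4, -1.6, 0.7]
finger_gap: -0.0002
gripper_force: 0.9
```

The force dropped from 4 N to about 0 at jig y ≈ -0.037. That puts the notch centre at about -0.048, matching the camera estimate. Next I move 10.5 mm further to the centre, then press.

>>> step_arm:
  motion:
    - [0, [-3, 0, 0], [0, 0, 0]]
    - [0, [-6, 0, 0], [0, 0, 0]]
    - [0, [-9, 0, 0], [0, 0, 0]]
    - [0, [-10.5, 0, 0], [0, 0, 0]]
    - [0, [-10.5, 0, 0], [0, 0, 0]]

```text
clock: 6.62
tool_pos: [0.5273, 0.0168, 0.0568]
tool_rot: [[-0.119, 0.993, -0.0], [0.993, 0.119, 0.0], [0.0, -0.0, -1.0]]
contact_force: [-0.6, -0.8, -0.9]
finger_gap: -0.0002
gripper_force: 0.0
```

```bash
python3 rel.py -.048 .038
python3 - <<'E'
from cell import arm
import cv2
b=arm.snapshot("side")["image"][150:270,210:340]
cv2.imwrite("pics/n1.png",cv2.resize(b,None,fx=4.5,fy=4.5,interpolation=cv2.INTER_CUBIC))
E
```

```text
t 6.625 pos [0.5273 0.0168 0.0568] F [-0.58 -0.81 -0.93] gap -0.00015960996779181312
shift [-0.5 -0.5 18.8] turn [-0.   -0.   -0.27]
jig xy mm [-24.5 -47.5]
```

View pics/n1.png

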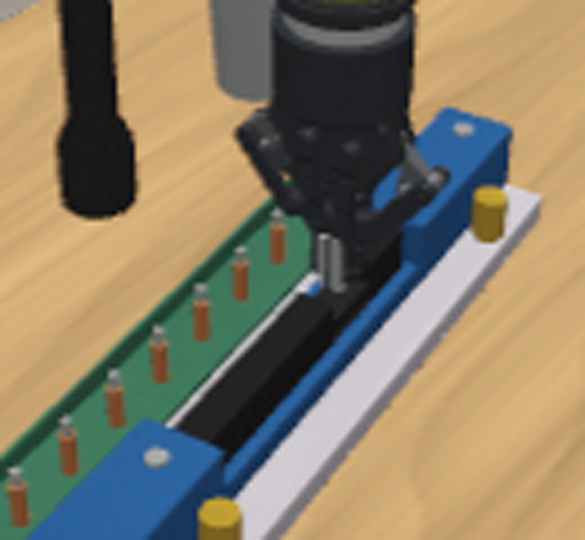

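The picture shows the tip inside the notch at about (338,285), with the strip back up. I'll press down now.

>>> step_arm:
  motion:
    - [0, [-0.5, 0, 4], [0, 0, 0]]
    - [0, [-0.5, 0, 8], [0, 0, 0]]
    - [0, [-0.5, 0, 11], [0, 0, 0]]
    - [0, [-0.5, 0, 13], [0, 0, 0]]
    - [0, [-0.5, 0, 14], [0, 0, 0]]

```text
clock: 7.3
tool_pos: [0.5271, 0.0165, 0.0428]
tool_rot: [[-0.12, 0.993, -0.0], [0.993, 0.12, 0.0], [0.0, -0.0, -1.0]]
contact_force: [-0.9, -0.8, 3.2]
finger_gap: -0.0
gripper_force: 1.7
```

>>> step_arm:
  motion:
    - [0, [0, 0, 1.5], [0, 0, 0]]
    - [0, [0, 0, 3], [0, 0, 0]]
    - [0, [0, 0, 4], [0, 0, 0]]
    - [0, [0, 0, 4], [0, 0, 0]]

```text
clock: 7.8
tool_pos: [0.5272, 0.0165, 0.0389]
tool_rot: [[-0.119, 0.993, -0.0], [0.993, 0.119, 0.0], [0.0, -0.0, -1.0]]
contact_force: [-2.3, 0.9, 6.1]
finger_gap: -0.0001
gripper_force: 2.7
```

>>> step_arm:
  motion:
    - [0, [0, 0, 0.5], [0, 0, 0]]
    - [0, [0, 0, 0.5], [0, 0, 0]]
    - [0, [0, 0, 0.5], [0, 0, 0]]

```text
clock: 8.18
tool_pos: [0.5272, 0.0165, 0.0384]
tool_rot: [[-0.119, 0.993, -0.0], [0.993, 0.119, 0.0], [0.0, -0.0, -1.0]]
contact_force: [-2.5, 0.7, 5.2]
finger_gap: 0.0
gripper_force: 2.8
```

>>> step_arm:
  motion:
    - [0, [0, 0, 0.4], [0, 0, 0]]
    - [0, [0, 0, 0.4], [0, 0, 0]]
    - [0, [0, 0, 0.4], [0, 0, 0]]

```text
clock: 8.55
tool_pos: [0.5272, 0.0165, 0.0381]
tool_rot: [[-0.12, 0.993, -0.0], [0.993, 0.12, 0.0], [0.0, -0.0, -1.0]]
contact_force: [-1.9, 0.5, 6.2]
finger_gap: 0.0003
gripper_force: 2.8
```

>>> step_arm:
  motion:
    - [0, [0, 0, 0.3], [0, 0, 0]]
    - [0, [0, 0, 0.3], [0, 0, 0]]
    - [0, [0, 0, 0.3], [0, 0, 0]]

```text
clock: 8.93
tool_pos: [0.5272, 0.0165, 0.038]
tool_rot: [[-0.12, 0.993, 0.0], [0.993, 0.12, 0.0], [0.0, 0.0, -1.0]]
contact_force: [-1.9, 1.0, 8.1]
finger_gap: -0.0
gripper_force: 3.9
```

```bash
python3 rel.py -.048 .038
```

```text
t 8.925 pos [0.5272 0.0165 0.038 ] F [-1.91  1.04  8.06] gap -3.334634529684766e-06
shift [-0.2 -0.4  0. ] turn [ 0.   -0.   -0.25]
jig xy mm [-24.6 -47.8]
```

The force jumped to 8 N at z = 38 mm, so the key is at its stop. I'll hand the job in now.

```bash
python3 -c "
from cell import arm
print(arm.sign_off())"
```

```text
the job is handed in; nothing more can be done
None
```

I felt the notch at about jig y = -48 mm, pressed the release key down to its stop (about 8 N at 38 mm above the bench), and handed the job in with the fingertip still holding it; the hand-in returned no verdict.

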